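# Load the UV chamber with a straight row of cassettes

### The job

Slide the window of the UV chamber open and put every sample cassette, those on the bench and those lying askew inside, in one even row: one per marked lane, filling the lanes from the dial end without skipping any, each lid up, centred and square in its lane with its end nudged up against the far wall. Then slide the window fully shut. Leave the bottle, beaker and tube rack alone.

Things in the scene. Friction and masses are not known exactly. Their poses are not given: they have to be found in the camera images.
- chamber: fixed white UV chamber, a well under a sliding window. Origin: centre of its underside, on the bench; x points away from the robot (yaw within 0.1 rad), y left, z up. Inner well x -110 to 110, y -185 to 185 mm; floor 10 mm, wall tops 80 mm above the bench; walls 15 mm thick. Outside x -125 to 375 (from 125 on: flat lamp housing, 80 mm high), y -214 to 214 (aluminium tracks, 96 mm high)
- dial (a point): top of the black dial on the grey control block (90 x 50 x 70 mm) at the left (+y) end of the chamber, 84 mm above the bench; lane 1 is the lane nearest to it
- stop (a point): middle of the inner face of the far wall (chamber x = +110 mm), 45 mm above the bench: the flat wall that the ends of all cassettes must meet
- window (a joint): travel (m) of the clear window: 0 shut over the well, 0.24 fully open, parked over the lamp housing. Opens along chamber +x, away from the robot; 2 N friction plus 6 N per m/s, hard stops at both ends, no spring. The pane lies 81 to 91 mm above the bench; its near edge is at chamber x = -125 mm + travel
- window_grip (a point): centre of the black upright grip tab on the window: 12 mm thick (chamber x), 90 mm long (chamber y), 90 to 126 mm above the bench (this point 108 mm up), at chamber x = -105 mm + travel, y = 0. Axes as the chamber. Can be pinched from above across its 12 mm or pushed on either face
- lane1 (a point): lane 1 of 5: where the centre (half-way up) of a cassette is when it lies in this lane with its end against the far wall: chamber x +60, y +132 mm, 40 mm above the bench. Axes as the chamber's. Lane 1 is the leftmost, next to the control block with the dial
- lane2 (a point): lane 2 of 5: where the centre (half-way up) of a cassette is when it lies in this lane with its end against the far wall: chamber x +60, y +66 mm, 40 mm above the bench. Axes as the chamber's. Lanes are 66 mm apart, counted from the dial end
- lane3 (a point): lane 3 of 5: where the centre (half-way up) of a cassette is when it lies in this lane with its end against the far wall: chamber x +60, y +0 mm, 40 mm above the bench. Axes as the chamber's. Lanes are 66 mm apart, counted from the dial end
- lane4 (a point): lane 4 of 5: where the centre (half-way up) of a cassette is when it lies in this lane with its end against the far wall: chamber x +60, y -66 mm, 40 mm above the bench. Axes as the chamber's. Lanes are 66 mm apart, counted from the dial end
- lane5 (a point): lane 5 of 5: where the centre (half-way up) of a cassette is when it lies in this lane with its end against the far wall: chamber x +60, y -132 mm, 40 mm above the bench. Axes as the chamber's. Lanes are 66 mm apart, counted from the dial end
- cassette1_mid (a point): centre of a closed sample cassette, a rigid white case 100 mm long (its x), 40 mm wide (its y), 35 mm high, with a grey lid that carries an upright grip rib 70 mm long (x), 14 mm wide (y), 25 mm high; 60 mm high in all (z up), about 150 g; this centre is 30 mm above what it lies on. Starts on the bench right of the chamber; may be absent. All cassettes are alike
- cassette2_mid (a point): centre of a closed sample cassette, a rigid white case 100 mm long (its x), 40 mm wide (its y), 35 mm high, with a grey lid that carries an upright grip rib 70 mm long (x), 14 mm wide (y), 25 mm high; 60 mm high in all (z up), about 150 g; this centre is 30 mm above what it lies on. Starts on the bench right of the chamber; may be absent. All cassettes are alike
- cassette3_mid (a point): centre of a closed sample cassette, a rigid white case 100 mm long (its x), 40 mm wide (its y), 35 mm high, with a grey lid that carries an upright grip rib 70 mm long (x), 14 mm wide (y), 25 mm high; 60 mm high in all (z up), about 150 g; this centre is 30 mm above what it lies on. Starts on the bench right of the chamber; may be absent. All cassettes are alike
- cassette4_mid (a point): centre of a closed sample cassette, a rigid white case 100 mm long (its x), 40 mm wide (its y), 35 mm high, with a grey lid that carries an upright grip rib 70 mm long (x), 14 mm wide (y), 25 mm high; 60 mm high in all (z up), about 150 g; this centre is 30 mm above what it lies on. Starts inside the chamber, askew; may be absent. All cassettes are alike
- cassette5_mid (a point): centre of a closed sample cassette, a rigid white case 100 mm long (its x), 40 mm wide (its y), 35 mm high, with a grey lid that carries an upright grip rib 70 mm long (x), 14 mm wide (y), 25 mm high; 60 mm high in all (z up), about 150 g; this centre is 30 mm above what it lies on. Starts inside the chamber, askew; may be absent. All cassettes are alike
- media_bottle: bystander: capped bottle 72 mm in diameter, 150 mm high, origin at the centre of its underside
- beaker: bystander: glass beaker 84 mm in diameter, 100 mm high, origin at the centre of its underside
- tube_rack: bystander: blue tube rack 70 x 160 mm, 95 mm high with tubes, origin at the centre of its underside
Not all that is in view belongs to the job. What is shaped like the part that bears cassette3_mid but green is not meant.

How it is judged (in metres and radians):
On the way, in this order (a step that is already met when the one before it is completed fails the run):
1. the window is slid open (at least 200 mm) (value of joint window above 0.2 m), for 0.2 s.
2. with the window open, all cassettes lie in the even row ((horizontal distance between cassette1_mid and lane1 below 0.01 m or horizontal distance between cassette1_mid and lane2 below 0.01 m or horizontal distance between cassette1_mid and lane3 below 0.01 m or horizontal distance between cassette1_mid and lane4 below 0.01 m or horizontal distance between cassette1_mid and lane5 below 0.01 m) and x of each of cassette1_mid, cassette2_mid, cassette3_mid, cassette4_mid, cassette5_mid in the frame of chamber above 0.054 m and z of each of cassette1_mid, cassette2_mid, cassette3_mid, cassette4_mid, cassette5_mid in the frame of chamber below 0.046 m and angle between the x axis of each of cassette1_mid, cassette2_mid, cassette3_mid, cassette4_mid, cassette5_mid and the x axis of chamber, either way round below 0.12 rad and angle between each of cassette1_mid, cassette2_mid, cassette3_mid, cassette4_mid, cassette5_mid's own z axis and vertical below 0.12 rad and (horizontal distance between cassette2_mid and lane1 below 0.01 m or horizontal distance between cassette2_mid and lane2 below 0.01 m or horizontal distance between cassette2_mid and lane3 below 0.01 m or horizontal distance between cassette2_mid and lane4 below 0.01 m or horizontal distance between cassette2_mid and lane5 below 0.01 m) and (horizontal distance between cassette3_mid and lane1 below 0.01 m or horizontal distance between cassette3_mid and lane2 below 0.01 m or horizontal distance between cassette3_mid and lane3 below 0.01 m or horizontal distance between cassette3_mid and lane4 below 0.01 m or horizontal distance between cassette3_mid and lane5 below 0.01 m) and (horizontal distance between cassette4_mid and lane1 below 0.01 m or horizontal distance between cassette4_mid and lane2 below 0.01 m or horizontal distance between cassette4_mid and lane3 below 0.01 m or horizontal distance between cassette4_mid and lane4 below 0.01 m or horizontal distance between cassette4_mid and lane5 below 0.01 m) and (horizontal distance between cassette5_mid and lane1 below 0.01 m or horizontal distance between cassette5_mid and lane2 below 0.01 m or horizontal distance between cassette5_mid and lane3 below 0.01 m or horizontal distance between cassette5_mid and lane4 below 0.01 m or horizontal distance between cassette5_mid and lane5 below 0.01 m) and (not (horizontal distance between any of cassette1_mid, cassette2_mid, cassette3_mid, cassette4_mid, cassette5_mid and lane2 below 0.012 m) or horizontal distance between any of cassette1_mid, cassette2_mid, cassette3_mid, cassette4_mid, cassette5_mid and lane1 below 0.012 m) and (not (horizontal distance between any of cassette1_mid, cassette2_mid, cassette3_mid, cassette4_mid, cassette5_mid and lane3 below 0.012 m) or horizontal distance between any of cassette1_mid, cassette2_mid, cassette3_mid, cassette4_mid, cassette5_mid and lane2 below 0.012 m) and (not (horizontal distance between any of cassette1_mid, cassette2_mid, cassette3_mid, cassette4_mid, cassette5_mid and lane4 below 0.012 m) or horizontal distance between any of cassette1_mid, cassette2_mid, cassette3_mid, cassette4_mid, cassette5_mid and lane3 below 0.012 m) and (not (horizontal distance between any of cassette1_mid, cassette2_mid, cassette3_mid, cassette4_mid, cassette5_mid and lane5 below 0.012 m) or horizontal distance between any of cassette1_mid, cassette2_mid, cassette3_mid, cassette4_mid, cassette5_mid and lane4 below 0.012 m) and value of joint window above 0.05 m), for 0.2 s.
At the end, for the whole second after the job is handed in: every cassette lies lid up on the chamber floor within 10 mm of a lane's place, within 7 degrees of square, its end within 6 mm of the far wall; the lanes are filled from lane 1 (dial end) with none skipped; the window is shut to within 6 mm; bystanders at rest ((horizontal distance between cassette1_mid and lane1 below 0.01 m or horizontal distance between cassette1_mid and lane2 below 0.01 m or horizontal distance between cassette1_mid and lane3 below 0.01 m or horizontal distance between cassette1_mid and lane4 below 0.01 m or horizontal distance between cassette1_mid and lane5 below 0.01 m) and x of each of cassette1_mid, cassette2_mid, cassette3_mid, cassette4_mid, cassette5_mid in the frame of chamber above 0.054 m and z of each of cassette1_mid, cassette2_mid, cassette3_mid, cassette4_mid, cassette5_mid in the frame of chamber below 0.046 m and angle between the x axis of each of cassette1_mid, cassette2_mid, cassette3_mid, cassette4_mid, cassette5_mid and the x axis of chamber, either way round below 0.12 rad and angle between each of cassette1_mid, cassette2_mid, cassette3_mid, cassette4_mid, cassette5_mid's own z axis and vertical below 0.12 rad and (horizontal distance between cassette2_mid and lane1 below 0.01 m or horizontal distance between cassette2_mid and lane2 below 0.01 m or horizontal distance between cassette2_mid and lane3 below 0.01 m or horizontal distance between cassette2_mid and lane4 below 0.01 m or horizontal distance between cassette2_mid and lane5 below 0.01 m) and (horizontal distance between cassette3_mid and lane1 below 0.01 m or horizontal distance between cassette3_mid and lane2 below 0.01 m or horizontal distance between cassette3_mid and lane3 below 0.01 m or horizontal distance between cassette3_mid and lane4 below 0.01 m or horizontal distance between cassette3_mid and lane5 below 0.01 m) and (horizontal distance between cassette4_mid and lane1 below 0.01 m or horizontal distance between cassette4_mid and lane2 below 0.01 m or horizontal distance between cassette4_mid and lane3 below 0.01 m or horizontal distance between cassette4_mid and lane4 below 0.01 m or horizontal distance between cassette4_mid and lane5 below 0.01 m) and (horizontal distance between cassette5_mid and lane1 below 0.01 m or horizontal distance between cassette5_mid and lane2 below 0.01 m or horizontal distance between cassette5_mid and lane3 below 0.01 m or horizontal distance between cassette5_mid and lane4 below 0.01 m or horizontal distance between cassette5_mid and lane5 below 0.01 m) and (not (horizontal distance between any of cassette1_mid, cassette2_mid, cassette3_mid, cassette4_mid, cassette5_mid and lane2 below 0.012 m) or horizontal distance between any of cassette1_mid, cassette2_mid, cassette3_mid, cassette4_mid, cassette5_mid and lane1 below 0.012 m) and (not (horizontal distance between any of cassette1_mid, cassette2_mid, cassette3_mid, cassette4_mid, cassette5_mid and lane3 below 0.012 m) or horizontal distance between any of cassette1_mid, cassette2_mid, cassette3_mid, cassette4_mid, cassette5_mid and lane2 below 0.012 m) and (not (horizontal distance between any of cassette1_mid, cassette2_mid, cassette3_mid, cassette4_mid, cassette5_mid and lane4 below 0.012 m) or horizontal distance between any of cassette1_mid, cassette2_mid, cassette3_mid, cassette4_mid, cassette5_mid and lane3 below 0.012 m) and (not (horizontal distance between any of cassette1_mid, cassette2_mid, cassette3_mid, cassette4_mid, cassette5_mid and lane5 below 0.012 m) or horizontal distance between any of cassette1_mid, cassette2_mid, cassette3_mid, cassette4_mid, cassette5_mid and lane4 below 0.012 m) and value of joint window below 0.006 m and linear speed of each of media_bottle, beaker, tube_rack below 0.02 m/s); the robot touches nothing.
It fails at once if the media bottle is pushed away by more than 30 mm or tipped (distance of media_bottle from where it was at the start of the episode above 0.03 m or angle between media_bottle's own z axis and vertical above 0.4 rad).
It fails at once if the beaker is pushed away by more than 30 mm or tipped (distance of beaker from where it was at the start of the episode above 0.03 m or angle between beaker's own z axis and vertical above 0.4 rad).
It fails at once if the tube rack is pushed away by more than 30 mm or tipped (distance of tube_rack from where it was at the start of the episode above 0.03 m or angle between tube_rack's own z axis and vertical above 0.4 rad).
Of cassette1, cassette2, cassette3, cassette4, cassette5 only 3 to 5 are there at a start; the rules pass over those that are not, and their reading is None.
At some moment in a run one of cassette1, cassette2, cassette3, cassette4, cassette5 may be knocked a few centimetres aside while the robot is not near it.
Once in a run the grip may slacken for a moment while it holds something.
It also fails if it takes over 210 s, if anything falls off the work surface, if the arm or the gripper's body presses on something with over 40 N, if the wrist force passes 120 N, or if a joint passes its speed limit or range.

### The arm

A 6-joint arm with a two-finger parallel gripper is mounted at the origin on the work surface. World frame = base frame: x ahead of the robot, y to its left, z up, the work surface at z = 0. Lengths are in mm, angles in degrees, forces in N, time in s.
With the tool pointing down it reaches from about 350 to 850 mm from the base axis. Payload 8.1 kg.
Tool frame: the origin (TCP) lies at the very end of the fingers, on their centre line; the grasp point (between the pads) lies 19 mm behind it (r.grip_depth is the distance from the TCP to the grasp point, in mm); y points along the fingers, z is the direction in which the jaws open and shut, and the axes are right-handed (so a half turn about y gives the same grasp; the last joint's range is limited). The gripper opens to 85 mm and grips with 20 to 120 N. Pads are 22 mm wide; open, the fingers measure 114 mm over their backs; the gripper's body (76 mm by 85 mm) begins 54 mm behind the grasp point. The pads swing forward as they close: fully open they stand 13 mm farther back than shut.
Start: joints at [71.368, 7.471, 85.268, -0, 87.261, -4.893], TCP at [142.483, 582.841, 231.292] pointing down, gripper open.
Joint ranges: [-169.43, 169.43], [-51.17, 129.36], [1.28, 143.12], [-76.62, 256.62], [0, 156.53], [-152.29, 152.29]. Speed limits (degrees/s): [136.94, 136.94, 159.86, 180, 180, 180].

### API

Orientations are given as [roll, pitch, yaw] about the fixed x, y, z axes, in that order (R = Rz(yaw) Ry(pitch) Rx(roll)).
In Python, from bench import readout, eyes, r gives the robot as it stands. The module is installed in compiled form; this text tells all that it offers.
- The arm moves only by the tool move_arm, never from a script. Its argument "motion" is text: rows parted by semicolons, each of 6 numbers parted by spaces: the shift along the world's x, y, z in cm, then the turn, a rotation vector about the world's x, y, z in degrees. A call has 1 to 10 rows; each row is the pose to reach, as a shift and turn from the pose commanded when the call began; what a row does not reach only later rows make up. A row lasts 1/12 s, in which the tool goes at most 41.7 mm and 7.16 degrees, less where a joint would pass 70% of its speed; a pose out of reach is approached as far as the arm can. A call with a gripper value outside its range is refused whole. "fingers" is the finger opening in cm, from 0 to 8.54, set as the call begins (left out, the last holds). The fingers move at their own pace and stop on an object; "squeeze" is the grip in N (left out, the last holds). Time passes only in rows, so rows that repeat a pose let the fingers close. It gives the time, the measured TCP pose, the force and the opening at its end, in the units of the state.
- readout.sense(): the state, without advancing time (a new reading comes with each control period).
- eyes.snapshot(name): name is "side" or "top"; returns a dict with "image" (480x640x3 uint8, blue, green, red), "fx", "fy", "cx", "cy" (pixels), "world_to_cam" (4x4, takes a point from world to camera coordinates). Camera axes: x right, y down, z forward; pixel columns grow to the right and rows downward; lengths in mm; the calibration is good to about 2 mm. A picture is of the moment at which its call begins. There is no depth.
- r.hand_in(): hands the job in, once; it reports no verdict.
The state is a dict: "time": time; "joint_pos": joint angles; "qd": joint speeds; "joint_efforts": joint torques, N m; "tool_pos": TCP position; "tcp_rot": TCP orientation; "ft_force": force on the tool from outside, world axes, zero at the start; "wrist_torque": the same for the moment, N m; "finger_gap": finger opening in mm.
Only numpy, scipy, OpenCV 4.12 (cv2) and the standard library are available. Lean on these libraries where they do the work, as an engineer would, in place of code of your own. Each camera call takes 0.05 s, during which the arm holds its last target. There are 200 camera calls.

## Working session

There is one attempt and no reset: what is moved stays moved. The work goes in short steps, Python scripts to look and compute and a tool call to move; the robot and the scene stay as the last step left them, time stands still between calls to the robot, and variables do not carry over. Pictures are saved under pics/ and viewed, about 12 in all and at most 16, crops included, and the job is handed in when it is done.

Besides the shell and the picture viewer there is one more tool, called after "Request:" in YAML: its name, and indented under it one key for each argument. move_arm: Moves the arm, as the interface text tells. Its arguments: {"type":"object","properties":{"motion":{"type":"string"},"fingers":{"type":"number"},"squeeze":{"type":"number"}},"required":["motion"]}

```bash
mkdir -p pics
cat > h.py <<'E'
import numpy as np, cv2
from bench import readout, eyes, r
def snap(name, fn=None):
    s=eyes.snapshot(name)
    if fn: cv2.imwrite('pics/'+fn, s['image'])
    return s
def ray(s,u,v,z):
    T=np.array(s['world_to_cam']);R=T[:3,:3];t=T[:3,3]
    c=-R.T@t; d=R.T@np.array([(u-s['cx'])/s['fx'],(v-s['cy'])/s['fy'],1.])
    return c+d*(z-c[2])/d[2]
def proj(s,p):
    T=np.array(s['world_to_cam']);q=T[:3,:3]@np.array(p,float)+T[:3,3]
    return s['cx']+s['fx']*q[0]/q[2], s['cy']+s['fy']*q[1]/q[2]
E
python3 - <<'E'
from h import *
for n in('top','side'):
    s=snap(n,n+'0.png'); T=np.array(s['world_to_cam']); print(n,s['fx'],s['cx'],s['cy'],-T[:3,:3].T@T[:3,3],T[:3,:3].round(2).tolist())
print(readout.sense())
E
```

```text
top 495.72028766601716 319.6026678871245 236.83544231565102 [ 363.57532827  -62.35181895 1149.03999067] [[-0.0, -1.0, 0.01], [-0.98, 0.0, -0.18], [0.18, -0.01, -0.98]]
side 434.7597960933339 317.7232122020865 242.3026042759077 [  15.84459664 -867.48619737  741.49545529] [[0.83, -0.55, -0.01], [-0.31, -0.46, -0.83], [0.46, 0.7, -0.55]]
{'time': 0.1, 'joint_pos': array([ 7.13675814e+01,  7.51159383e+00,  8.53241725e+01,  1.06720713e-03,
        8.72606562e+01, -4.89491842e+00]), 'qd': array([-0.00936838, -0.08535919, -0.16814667,  0.10446323, -0.04280685,
       -0.0648035 ]), 'joint_efforts': array([ 1.40347416e-03, -5.70953536e+01, -5.01939690e+01, -1.32563032e-04,
        8.20616609e-03,  1.59380426e-05]), 'tool_pos': array([142.31562013, 582.36601671, 230.32999208]), 'tcp_rot': array([-9.00959799e+01,  9.28960406e-03, -1.37375598e+01]), 'ft_force': array([-0.23560886,  0.71545578,  0.10726924]), 'wrist_torque': array([-0.00545531,  0.05129181,  0.01080064]), 'finger_gap': 85.70605632791639}
```

View pics/top0.png

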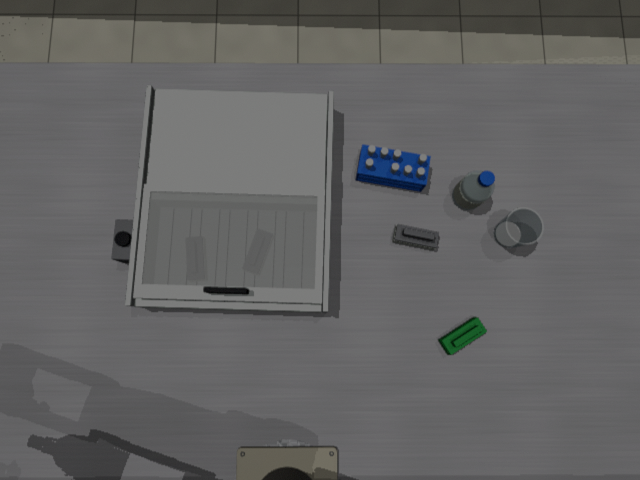

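View pics/side0.png

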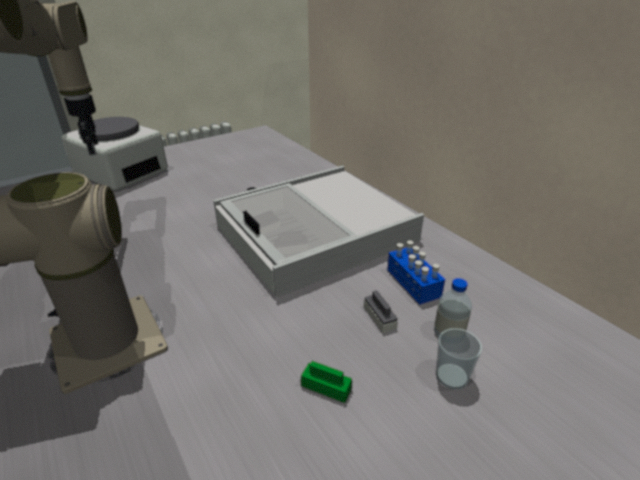

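Top view: grey/white cassette on the bench at (417,236); two cassettes under the window at (195,258) and (258,252). The green look-alike at (463,336) is not to be touched. The rack is at (394,167), bottle (478,187), beaker (520,230), dial (123,239) and window grip (226,290). So the possible mix-ups are (417,236) and (463,336); I choose the grey one and check it in a crop.

Run:
```python
from h import *
im=cv2.imread('pics/top0.png')
c=im[80:320,110:450]
c=cv2.convertScaleAbs(cv2.resize(c,None,fx=2.35,fy=2.35,interpolation=cv2.INTER_CUBIC),alpha=1.6)
cv2.imwrite('pics/crop1.png',c)
s=snap('top')
for n,u,v,z in [('tLfar',149,88,96),('tRfar',332,93,96),('tLnear',130,304,96),('tRnear',327,310,96),('dial',123,239,84),('grip',226,290,126),('cas',417,236,60),('green',463,336,60)]:
    print(n,ray(s,u,v,z).round(0))
```

```text
tLfar [901. 317.  96.]
tRfar [ 889. -100.   96.]
tLnear [413. 328.  96.]
tRnear [400. -86.  96.]
dial [554. 357.  84.]
grip [440. 122. 126.]
cas [ 564. -289.   60.]
green [ 345. -381.   60.]
```

View pics/crop1.png

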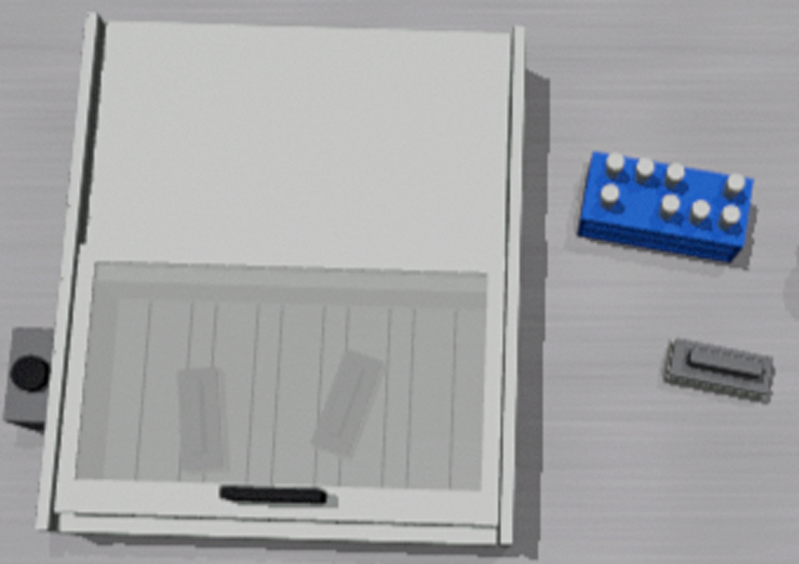

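```bash
cat >> h.py <<'E'
def fitframe(W,L):
    W=np.array(W)[:,:2];L=np.array(L,float);a=W-W.mean(0);b=L-L.mean(0)
    th=np.arctan2((b[:,0]*a[:,1]-b[:,1]*a[:,0]).sum(),(a*b).sum());R=np.array([[np.cos(th),-np.sin(th)],[np.sin(th),np.cos(th)]])
    o=W.mean(0)-R@L.mean(0);return o,th,W-(L@R.T+o)
E
python3 - <<'E'
from h import *
s=snap('top')
C=lambda u,v,z:ray(s,110+u/2.35,80+v/2.35,z)
W=[C(88,12,96),C(525,26,96),C(37,529,96),C(512,545,96)]
o,th,res=fitframe(W,[(375,214),(375,-214),(-125,214),(-125,-214)])
print(o,np.degrees(th),res.round(1).tolist())
R=np.array([[np.cos(th),-np.sin(th)],[np.sin(th),np.cos(th)]])
for n,u,v,z in [('wellL',95,262,80),('wellR',488,273,80),('grip far edge mid',274,489,126)]:
    p=C(u,v,z)[:2];print(n,p,R.T@(p-o))
for n,a,b,z in [('bench',(688,351),(764,369),60),('in1',(198,377),(207,461),70),('in2',(361,365),(334,436),70)]:
    A=C(*a,z)[:2];B=C(*b,z)[:2];d=A-B;print(n,(A+B)/2,R.T@((A+B)/2-o),np.hypot(*d),np.degrees(np.arctan2(d[1],d[0])))
E
```

```text
[527.11538853 120.46061423] -1.8398470321174931 [[-0.8, -1.5], [-0.9, 2.2], [1.4, -2.0], [0.2, 1.3]]
wellL [661.62289751 304.73581472] [128.52185116 188.49868239]
wellR [650.88220912 -67.07342496] [ 129.72395905 -183.46371898]
grip far edge mid [443.48822405 120.63729363] [-83.58972493  -2.50833458]
bench [ 570.68720535 -293.85156593] [  56.85120746 -412.69968023] 73.9937488543237 76.31247428110522
in1 [513.33975096 199.31555577] [-16.30024238  78.37201091] 79.87415252069478 8.449206356034262
in2 [530.59806624  64.49769029] [  5.27762067 -55.82225918] 71.31935857830119 -19.569186526750148
```

The crop confirms it: (417,236) is white with a grey lid and rib. The two inside lie in the well near lanes 2 and 3–4. There are three cassettes, so lanes 1–3. The window seems ajar by about 10–15 mm already. I go to the near side of the grip tab to push it open.

Request:
move_arm:
  motion: "25.3 -46 -4 0 0 11.9;25.3 -46 -4 0 0 11.9;25.3 -46 -4 0 0 11.9;25.3 -46 -4 0 0 11.9;25.3 -46 -4 0 0 11.9;25.3 -46 -4 0 0 11.9;25.3 -46 -4 0 0 11.9;25.3 -46 -4 0 0 11.9;25.3 -46 -4 0 0 11.9;25.3 -46 -4 0 0 11.9"
  fingers: 0
  squeeze: 40

```text
time: 1.03
tool_pos: [343.1, 217.0, 199.6]
tcp_rot: [-90.0, -0.0, -1.8]
ft_force: [1.5, 1.5, -0.2]
finger_gap: -0.0
```

Request:
move_arm:
  motion: "0 0 0 0 0 0;0 0 0 0 0 0;0 0 0 0 0 0"

```text
time: 1.28
tool_pos: [342.7, 218.8, 199.7]
tcp_rot: [-90.0, 0.0, -1.9]
ft_force: [-0.2, 0.4, -0.1]
finger_gap: -0.1
```

Request:
move_arm:
  motion: "5 -9.6 -4 0 0 0;5 -9.6 -4 0 0 0;5 -9.6 -4 0 0 0;5 -9.6 -4 0 0 0;5 -9.6 -9.8 0 0 0;5 -9.6 -9.8 0 0 0;5 -9.6 -9.8 0 0 0;5 -9.6 -9.8 0 0 0"

```text
time: 1.95
tool_pos: [391.5, 124.2, 101.2]
tcp_rot: [-90.0, 0.1, -1.7]
ft_force: [0.3, 0.5, 0.0]
finger_gap: 0.4
```

Request:
move_arm:
  motion: "1.5 -0.05 0 0 0 0;3 -0.1 0 0 0 0;5 -0.15 0 0 0 0;7 -0.2 0 0 0 0;9 -0.3 0 0 0 0;11 -0.35 0 0 0 0;13 -0.4 0 0 0 0;15 -0.45 0 0 0 0;17 -0.55 0 0 0 0;19 -0.6 0 0 0 0"

```text
time: 2.78
tool_pos: [584.0, 118.6, 103.7]
tcp_rot: [-90.0, -0.1, -1.7]
ft_force: [-3.5, -0.2, 1.4]
finger_gap: 0.1
```

Request:
move_arm:
  motion: "1.5 -0.05 0 0 0 0;3 -0.1 0 0 0 0;4 -0.12 0 0 0 0;4.5 -0.15 0 0 0 0;5 -0.15 0 0 0 0;5.2 -0.15 0 0 0 0;5.2 -0.15 0 0 0 0"

```text
time: 3.37
tool_pos: [635.3, 115.9, 102.5]
tcp_rot: [-90.0, -0.1, -1.8]
ft_force: [0.2, 0.7, 0.0]
finger_gap: 0.3
```

Request:
move_arm:
  motion: "0.3 0 0 0 0 0;0.6 0 0 0 0 0;0.8 0 0 0 0 0;0.8 0 0 0 0 0"

```text
time: 3.7
tool_pos: [643.0, 115.3, 101.7]
tcp_rot: [-90.0, -0.0, -1.8]
ft_force: [-0.2, -0.6, 0.5]
finger_gap: -0.2
```

Request:
move_arm:
  motion: "0.3 0 0 0 0 0;0.5 0 0 0 0 0;-1 0 0 0 0 0;-1 0 4 0 0 0;-4 3 8 0 0 0;-8 6 12 0 0 0;-12 9 13 0 0 0;-16 12 13 0 0 0;-19 15 13 0 0 0;-22 18 13 0 0 0"

```text
time: 4.53
tool_pos: [460.6, 260.6, 230.1]
tcp_rot: [-89.9, -0.2, -1.9]
ft_force: [0.6, 0.5, 0.3]
finger_gap: -0.2
```

Request:
move_arm:
  motion: "-3 3 0 0 0 0;-6 6 0 0 0 0;-8 9 0 0 0 0;-8 12 0 0 0 0;-8 15 0 0 0 0;-8 15 0 0 0 0;-8 15 0 0 0 0"
  fingers: 4.5

```text
time: 5.12
tool_pos: [380.9, 411.0, 228.2]
tcp_rot: [-90.0, 0.0, -1.7]
ft_force: [-0.0, -1.7, -0.2]
finger_gap: 45.2
```

Run:
```python
from h import *
s=snap('top','top1.png')
c=s['image'][80:320,110:450]
c=cv2.convertScaleAbs(cv2.resize(c,None,fx=2.35,fy=2.35,interpolation=cv2.INTER_CUBIC),alpha=1.6)
cv2.imwrite('pics/crop2.png',c)
```

```text
(no output)
```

View pics/crop2.png

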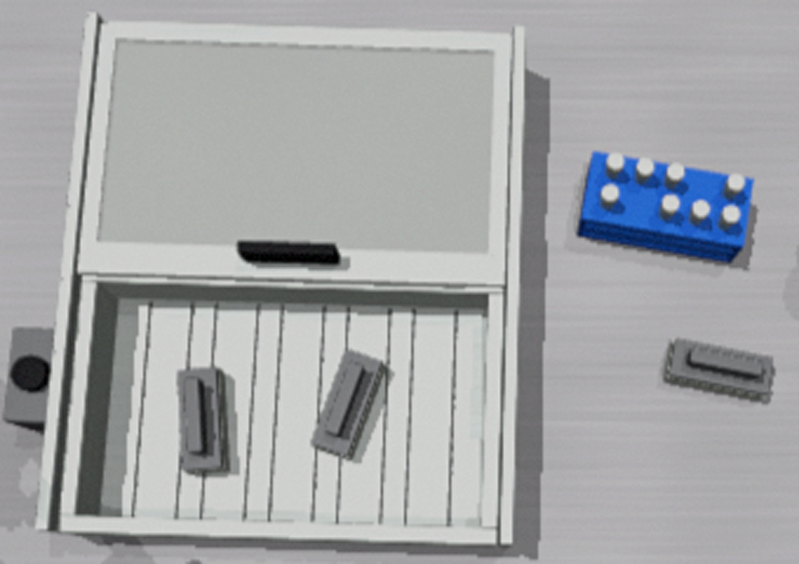

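Window is parked open with its tab at (288,252) in the crop. The two inside cassettes lie at (203,418) and (350,405), and the lane lines are clear. I measure lines, walls and ribs from this image.

Run:
```python
from h import *
s=snap('top'); g=cv2.cvtColor(s['image'],cv2.COLOR_BGR2GRAY).astype(float)
G=cv2.resize(g,None,fx=4,fy=4,interpolation=cv2.INTER_CUBIC)
from scipy.signal import find_peaks
for v in (216,220,292,296):
    row=G[4*v+1:4*v+4].mean(0)[4*155:4*318]
    p,_=find_peaks(-row,prominence=8)
    u=155+(p+.5)/4-.5
    P=np.array([ray(s,x,v,10) for x in u])
    print(v,P[:,1].round(1).tolist(),P[:,0].mean().round(0))
for u in (185,213,240,268,300):
    col=G[4*185:4*318,4*u+1:4*u+4].mean(1); d=np.gradient(col)
    p,_=find_peaks(abs(d),height=3,distance=4)
    print(u,[(round(185+(q+.5)/4-.5,1),round(d[q],0),ray(s,u,185+(q+.5)/4-.5,10)[0].round(0),ray(s,u,185+(q+.5)/4-.5,80)[0].round(0)) for q in p])
```

```text
216 [272.1, 229.9, 206.5, 164.2, 140.2, 98.5, 73.9, 32.7, 8.1, -34.3, -64.9] 622.0
220 [272.2, 230.1, 206.7, 164.5, 140.5, 98.3, 74.8, 32.6, 9.1, -33.7, -64.9] 612.0
292 [277.3, 235.7, 211.8, 169.6, 145.6, 103.4, 80.0, 37.7, 14.2, -28.6, -59.0] 444.0
296 [278.5, 235.9, 212.5, 169.8, 146.4, 103.7, 80.3, 37.5, 14.1, -28.1, -57.8] 434.0
185 [(np.float64(196.6), np.float64(-11.0), np.float64(669.0), np.float64(650.0)), (np.float64(198.4), np.float64(11.0), np.float64(664.0), np.float64(646.0)), (np.float64(200.1), np.float64(-11.0), np.float64(660.0), np.float64(642.0)), (np.float64(210.6), np.float64(10.0), np.float64(635.0), np.float64(618.0)), (np.float64(237.1), np.float64(-4.0), np.float64(571.0), np.float64(558.0)), (np.float64(243.9), np.float64(3.0), np.float64(555.0), np.float64(543.0)), (np.float64(247.9), np.float64(4.0), np.float64(546.0), np.float64(535.0)), (np.float64(280.9), np.float64(-3.0), np.float64(469.0), np.float64(463.0)), (np.float64(284.9), np.float64(-3.0), np.float64(460.0), np.float64(454.0)), (np.float64(300.6), np.float64(8.0), np.float64(424.0), np.float64
[... 2941 characters left out ...]
))]
300 [(np.float64(200.1), np.float64(-10.0), np.float64(660.0), np.float64(642.0)), (np.float64(202.4), np.float64(8.0), np.float64(655.0), np.float64(637.0)), (np.float64(204.1), np.float64(-10.0), np.float64(650.0), np.float64(633.0)), (np.float64(210.6), np.float64(5.0), np.float64(635.0), np.float64(618.0)), (np.float64(213.6), np.float64(9.0), np.float64(627.0), np.float64(611.0)), (np.float64(302.4), np.float64(-3.0), np.float64(420.0), np.float64(416.0)), (np.float64(303.6), np.float64(10.0), np.float64(417.0), np.float64(414.0)), (np.float64(310.9), np.float64(-11.0), np.float64(401.0), np.float64(398.0)), (np.float64(315.6), np.float64(7.0), np.float64(390.0), np.float64(388.0))]
```

Run:
```python
from h import *
im=cv2.imread('pics/top1.png')
out=[]
for x,y in [(170,228),(230,222),(385,210)]:
    c=im[y:y+60,x:x+60]; c=cv2.resize(c,None,fx=4.4,fy=4.4,interpolation=cv2.INTER_CUBIC)
    out.append(cv2.normalize(c,None,0,255,cv2.NORM_MINMAX))
cv2.imwrite('pics/crop3.png',np.hstack(out))
```

```text
(no output)
```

View pics/crop3.png

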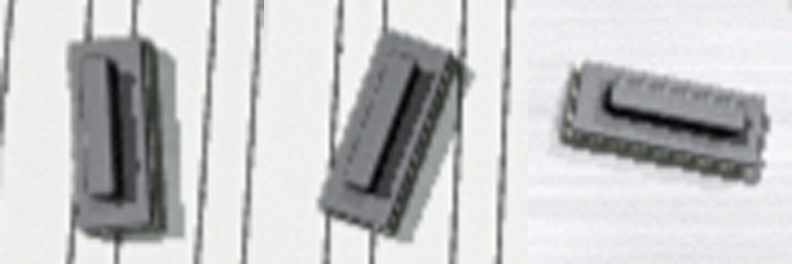

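Run:
```python
from h import *
s=snap('top')
o=np.array([527.5,122.2]);th=np.radians(-1.75);R=np.array([[np.cos(th),-np.sin(th)],[np.sin(th),np.cos(th)]])
for n,(x,y),a,b,z in [('in1',(170,228),(93.5,53.5),(103,197.5),70),('in2',(230,222),(143.5,55),(90,185),70),('bench',(385,210),(84,93),(220,115),60)]:
    A,B=[ray(s,x+p[0]/4.4-.4,y+p[1]/4.4-.4,z)[:2] for p in(a,b)];d=A-B
    print(n,(A+B)/2,R.T@((A+B)/2-o),np.hypot(*d),np.degrees(np.arctan2(d[1],d[0])))
```

```text
in1 [518.11923953 208.78607578] [-12.02059522  86.25921676] 72.87562781220971 6.23706395668363
in2 [534.05050243  68.3867833 ] [  8.19082285 -53.58807512] 70.50629854470463 -21.08137946004463
bench [ 570.57835827 -294.33546017] [  55.77863978 -415.0256352 ] 69.85460720107035 80.57200982739087
```

Request:
move_arm:
  motion: "13.7 -20.2 0 0 0 8;13.7 -20.2 0 0 0 8;13.7 -20.2 0 0 0 8;13.7 -20.2 0 0 0 8;13.7 -20.2 0 0 0 8;13.7 -20.2 0 0 0 8;13.7 -20.2 -4 0 0 8;13.7 -20.2 -8 0 0 8;13.7 -20.2 -12 0 0 8;13.7 -20.2 -12 0 0 8"

```text
time: 6.1
tool_pos: [512.7, 204.3, 99.8]
tcp_rot: [-90.2, 0.8, 6.0]
ft_force: [-2.0, -0.6, -1.4]
finger_gap: 45.0
```

Request:
move_arm:
  motion: "0 0 0 0 0 0;0 0 0 0 0 0;0 0 0 0 0 0"

```text
time: 6.35
tool_pos: [520.6, 208.4, 112.4]
tcp_rot: [-89.9, -0.3, 6.2]
ft_force: [-0.7, 0.2, 0.3]
finger_gap: 45.2
```

Request:
move_arm:
  motion: "0 0 -2 0 0 0;0 0 -4 0 0 0;0 0 -5 0 0 0;0 0 -6 0 0 0;0 0 -6 0 0 0;0 0 -6 0 0 0;0 0 -6 0 0 0"

```text
time: 6.93
tool_pos: [519.2, 208.1, 49.9]
tcp_rot: [-90.0, -0.1, 6.2]
ft_force: [0.1, 0.2, 0.5]
finger_gap: 45.2
```

Close, then lift a little.

Request:
move_arm:
  motion: "0 0 -0.1 0 0 0;0 0 -0.1 0 0 0;0 0 -0.1 0 0 0;0 0 -0.1 0 0 0;0 0 -0.1 0 0 0;0 0 -0.1 0 0 0;0 0 -0.1 0 0 0;0 0 -0.1 0 0 0"
  fingers: 0
  squeeze: 60

```text
time: 7.6
tool_pos: [518.7, 208.0, 48.1]
tcp_rot: [-90.0, -0.1, 6.2]
ft_force: [-1.7, 1.0, 5.4]
finger_gap: 12.8
```

Request:
move_arm:
  motion: "0 0 0.5 0 0 0;0 0 1.2 0 0 0;0 0 1.5 0 0 0;0 0 1.5 0 0 0;0 0 1.5 0 0 0;0 0 1.5 0 0 0"

```text
time: 8.1
tool_pos: [518.0, 207.7, 62.3]
tcp_rot: [-90.0, 0.0, 6.2]
ft_force: [0.8, 0.3, -2.6]
finger_gap: 12.8
```

Request:
move_arm:
  motion: "1.5 1 0 0 0 -2;3 2 0 0 0 -4;4.5 3 0 0 0 -6;6 4 0 0 0 -8;6.8 4.4 0 0 0 -8;6.8 4.4 0 0 0 -8;6.8 4.4 0 0 0 -8;6.8 4.4 0 0 0 -8"

```text
time: 8.77
tool_pos: [585.3, 251.4, 61.8]
tcp_rot: [-90.0, 0.1, -1.8]
ft_force: [-0.6, -0.7, -2.9]
finger_gap: 12.7
```

Request:
move_arm:
  motion: "0 0 -0.5 0 0 0;0 0 -1 0 0 0;0 0 -1.3 0 0 0;0 0 -1.35 0 0 0;0 0 -1.35 0 0 0;0 0 -1.35 0 0 0"

```text
time: 9.27
tool_pos: [586.1, 251.7, 48.9]
tcp_rot: [-90.0, 0.0, -1.8]
ft_force: [0.3, 0.1, -1.5]
finger_gap: 12.8
```

Request:
move_arm:
  motion: "0.1 0.05 0 0 0 0;0.2 0.05 -0.03 0 0 0;0.3 0.05 -0.03 0 0 0;0.4 0.05 -0.03 0 0 0;0.4 0.05 -0.03 0 0 0;0.4 0.05 -0.03 0 0 0"

```text
time: 9.77
tool_pos: [590.4, 252.3, 48.7]
tcp_rot: [-90.0, -0.0, -1.8]
ft_force: [0.1, -0.7, -2.4]
finger_gap: 12.6
```

Request:
move_arm:
  motion: "0.1 0 0 0 0 0;0.2 0 0 0 0 0;0.2 0 0 0 0 0;0.2 0 0 0 0 0"

```text
time: 10.1
tool_pos: [592.3, 252.3, 48.8]
tcp_rot: [-90.0, -0.0, -1.8]
ft_force: [-0.3, -0.0, -1.7]
finger_gap: 12.8
```

Request:
move_arm:
  motion: "0.1 0 0 0 0 0;0.2 0 0 0 0 0;0.2 0 0 0 0 0;0.2 0 0 0 0 0"

```text
time: 10.43
tool_pos: [593.1, 252.3, 48.4]
tcp_rot: [-90.0, 0.1, -1.8]
ft_force: [-4.6, 0.7, 1.0]
finger_gap: 12.8
```

Request:
move_arm:
  motion: "0.1 0 0 0 0 0;0.1 0 0 0 0 0;0.1 0 0 0 0 0;0.1 0 0 0 0 0"

```text
time: 10.77
tool_pos: [593.1, 252.3, 48.2]
tcp_rot: [-90.0, 0.3, -1.8]
ft_force: [-9.6, -0.2, 3.1]
finger_gap: 12.6
```

Request:
move_arm:
  motion: "-0.15 0 0 0 0 0;-0.15 0 -0.05 0 0 0;-0.15 0 -0.05 0 0 0"

```text
time: 11.02
tool_pos: [593.1, 252.4, 48.2]
tcp_rot: [-90.0, 0.1, -1.8]
ft_force: [-4.9, -0.2, 2.0]
finger_gap: 12.8
```

Request:
move_arm:
  motion: "0 0 0 0 0 0;0 0 0 0 0 0;0 0 0 0 0 0;0 0 0 0 0 0;0 0 0 0 0 0;0 0 3 0 0 0;0 0 6 0 0 0;0 0 6 0 0 0;0 0 6 0 0 0;0 0 6 0 0 0"
  fingers: 3.5

```text
time: 11.85
tool_pos: [594.0, 252.3, 108.4]
tcp_rot: [-90.0, -0.0, -1.8]
ft_force: [-0.8, -0.7, -0.5]
finger_gap: 35.0
```

Run:
```python
from h import *
s=snap('top','top2.png'); a=cv2.imread('pics/top1.png').astype(int); b=s['image'].astype(int); d=abs(a-b).max(2)
print('in2',(d[222:282,230:290]>25).sum(),'bench',(d[210:270,385:445]>25).sum(), readout.sense()['tool_pos'])
```

```text
in2 1458 bench 0 [593.2090467  252.09467877 107.2689104 ]
```

Request:
move_arm:
  motion: "-3 -3 2 0 0 -7;-6 -6 2 0 0 -14;-6 -10 2 0 0 -19.3;-6 -14 2 0 0 -19.3;-6 -18 2 0 0 -19.3;-6 -18.4 0 0 0 -19.3;-6 -18.4 0 0 0 -19.3;-6 -18.4 0 0 0 -19.3;-6 -18.4 0 0 0 -19.3"
  fingers: 4.5

```text
time: 12.65
tool_pos: [533.1, 69.2, 107.7]
tcp_rot: [-90.0, 0.1, -21.1]
ft_force: [0.2, -0.3, 0.3]
finger_gap: 45.0
```

The in2 region changed, so I check the picture before descending.

Run:
```python
from h import *
im=cv2.imread('pics/top2.png')[80:320,110:450]
cv2.imwrite('pics/crop4.png',cv2.convertScaleAbs(cv2.resize(im,None,fx=2.35,fy=2.35,interpolation=cv2.INTER_CUBIC),alpha=1.6))
```

```text
(no output)
```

View pics/crop4.png

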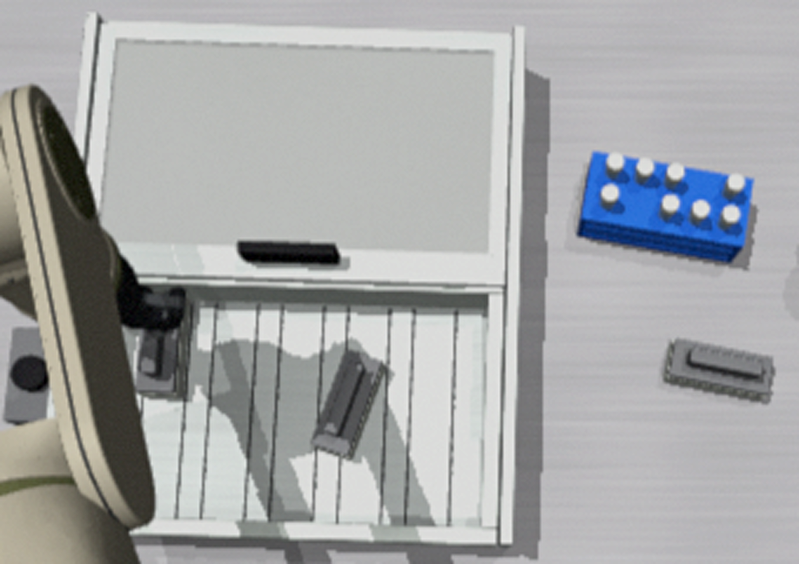

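The change was only the arm's shadow: in2 is unmoved at (350,405), and in1 sits in lane 1 at (165,350). Descend and grip in2.

Request:
move_arm:
  motion: "0.1 -0.1 -2 0 0 0;0.1 -0.1 -4 0 0 0;0.1 -0.1 -5 0 0 0;0.1 -0.1 -5.9 0 0 0;0.1 -0.1 -5.9 0 0 0;0.1 -0.1 -5.9 0 0 0"

```text
time: 13.15
tool_pos: [534.6, 67.9, 49.3]
tcp_rot: [-90.0, 0.0, -21.1]
ft_force: [-0.4, -1.0, -0.3]
finger_gap: 44.8
```

Request:
move_arm:
  motion: "0 0 0 0 0 0;0 0 0 0 0 0;0 0 0 0 0 0;0 0 0 0 0 0;0 0 0 0 0 0;0 0 0 0 0 0;0 0 0 0 0 0"
  fingers: 0

```text
time: 13.73
tool_pos: [535.7, 67.4, 50.4]
tcp_rot: [-89.9, -0.1, -21.1]
ft_force: [0.0, 0.7, 7.2]
finger_gap: 12.6
```

Request:
move_arm:
  motion: "0 0 0.5 0 0 0;0 0 1.2 0 0 0;0 0 1.5 0 0 0;0 0 1.5 0 0 0;0 0 1.5 0 0 0;0 0 1.5 0 0 0"

```text
time: 14.23
tool_pos: [534.5, 67.3, 64.0]
tcp_rot: [-90.0, 0.0, -21.1]
ft_force: [-0.6, -0.3, -1.6]
finger_gap: 12.7
```

Request:
move_arm:
  motion: "1.2 2.5 0 0 0 5;2.5 5 0 0 0 10;3.5 8 0 0 0 15;4.5 10 0 0 0 19.3;5.05 11.9 0 0 0 19.3;5.05 11.9 0 0 0 19.3;5.05 11.9 0 0 0 19.3;5.05 11.9 0 0 0 19.3"

```text
time: 14.9
tool_pos: [584.6, 185.8, 63.6]
tcp_rot: [-90.0, 0.1, -1.8]
ft_force: [-0.3, -0.2, -1.5]
finger_gap: 12.5
```

Request:
move_arm:
  motion: "0 0 -0.5 0 0 0;0 0 -1 0 0 0;0 0 -1.3 0 0 0;0 0 -1.4 0 0 0;0 0 -1.4 0 0 0;0 0 -1.4 0 0 0"

```text
time: 15.4
tool_pos: [585.1, 185.7, 50.4]
tcp_rot: [-90.0, 0.0, -1.9]
ft_force: [-2.2, -1.4, 3.8]
finger_gap: 12.5
```

Request:
move_arm:
  motion: "0.1 0.03 0.05 0 0 0;0.2 0.05 0.05 0 0 0;0.3 0.05 0.05 0 0 0;0.4 0.05 0.05 0 0 0;0.4 0.05 0.05 0 0 0;0.4 0.05 0.05 0 0 0"

```text
time: 15.9
tool_pos: [589.3, 186.8, 50.5]
tcp_rot: [-90.0, -0.0, -1.8]
ft_force: [-0.8, 0.0, -0.8]
finger_gap: 12.8
```

Request:
move_arm:
  motion: "0.1 0 0 0 0 0;0.2 0 0 0 0 0;0.2 0 0 0 0 0;0.2 0 0 0 0 0"

```text
time: 16.23
tool_pos: [591.3, 186.8, 50.6]
tcp_rot: [-90.0, 0.0, -1.8]
ft_force: [0.9, 0.4, -0.3]
finger_gap: 12.7
```

Request:
move_arm:
  motion: "0.1 0 0 0 0 0;0.2 0 0 0 0 0;0.2 0 0 0 0 0;0.2 0 0 0 0 0"

```text
time: 16.57
tool_pos: [592.7, 186.8, 50.5]
tcp_rot: [-90.0, 0.1, -1.8]
ft_force: [-2.7, -0.3, 0.3]
finger_gap: 12.7
```

Request:
move_arm:
  motion: "0.1 0 0 0 0 0;0.1 0 0 0 0 0;0.1 0 0 0 0 0"

```text
time: 16.82
tool_pos: [592.7, 186.9, 50.5]
tcp_rot: [-90.0, 0.2, -1.8]
ft_force: [-9.5, -0.7, 6.3]
finger_gap: 12.6
```

Request:
move_arm:
  motion: "-0.15 0 0 0 0 0;-0.15 0 -0.05 0 0 0;-0.15 0 -0.05 0 0 0"

```text
time: 17.07
tool_pos: [592.7, 186.9, 50.4]
tcp_rot: [-90.0, -0.0, -1.8]
ft_force: [-3.4, -0.8, 2.9]
finger_gap: 12.7
```

Request:
move_arm:
  motion: "0 0 0 0 0 0;0 0 0 0 0 0;0 0 0 0 0 0;0 0 0 0 0 0;0 0 0 0 0 0;0 0 3 0 0 0;0 0 6 0 0 0;0 0 9 0 0 0;0 0 10 0 0 0;0 0 10 0 0 0"
  fingers: 3.5

```text
time: 17.9
tool_pos: [595.5, 187.4, 154.9]
tcp_rot: [-89.9, -0.4, -1.8]
ft_force: [0.9, -0.7, 0.6]
finger_gap: 35.3
```

Request:
move_arm:
  motion: "-0.2 -4 1 0 0 -7;-0.4 -8 1 0 0 -14;-0.6 -12 1 0 0 -21;-0.8 -16 1 0 0 -28;-1 -20 1 0 0 -35;-1.2 -24 1 0 0 -42;-1.4 -28 1 0 0 -49;-1.6 -32 1 0 0 -56;-1.8 -36 1 0 0 -63;-2 -40 1 0 0 -70"
  fingers: 4.5

```text
time: 18.73
tool_pos: [571.5, -214.8, 158.1]
tcp_rot: [-90.1, 0.1, -72.2]
ft_force: [1.3, 0.7, 0.5]
finger_gap: 45.0
```

Request:
move_arm:
  motion: "0 -4 0 0 0 -7;0 -8 0 0 0 -14;0 -8 0 0 0 -21;0 -8 -3 0 0 -27.6;0 -8 -5 0 0 -27.6;0 -8 -5 0 0 -27.6;0 -8 -5 0 0 -27.6;0 -8 -5 0 0 -27.6"

```text
time: 19.4
tool_pos: [572.8, -293.0, 110.4]
tcp_rot: [-90.0, 0.0, -99.4]
ft_force: [-0.8, -1.5, 0.2]
finger_gap: 44.9
```

Run:
```python
from h import *
s=snap('top','top3.png'); snap('side','side1.png'); q=readout.sense(); print(q['tool_pos'],q['tcp_rot'],q['joint_pos'])
im=s['image'][130:310,130:470]
cv2.imwrite('pics/crop5.png',cv2.convertScaleAbs(cv2.resize(im,None,fx=2.35,fy=2.35,interpolation=cv2.INTER_CUBIC),alpha=1.6))
```

```text
[ 573.76856673 -293.51848382  111.99768409] [-8.98637478e+01 -5.76593122e-02 -9.93876168e+01] [-3.16481424e+01  1.87155441e+01  8.49815063e+01 -1.79930256e-03
  7.61550097e+01 -2.22601659e+01]
```

View pics/crop5.png

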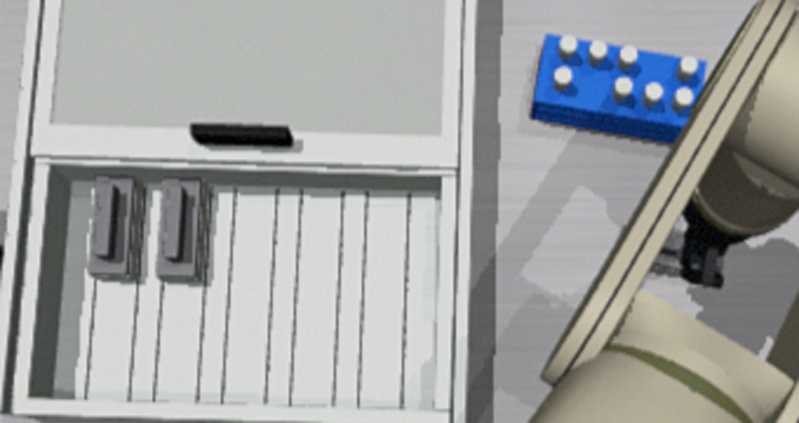

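Two cassettes sit square in lanes 1 and 2, at (115,230) and (183,230). The gripper is over the bench cassette. Descend and grip.

Request:
move_arm:
  motion: "-0.2 -0.1 -2 0 0 0;-0.2 -0.1 -4 0 0 0;-0.2 -0.1 -6 0 0 0;-0.2 -0.1 -7 0 0 0;-0.2 -0.1 -7.1 0 0 0;-0.2 -0.1 -7.1 0 0 0;-0.2 -0.1 -7.1 0 0 0"

```text
time: 20.08
tool_pos: [571.8, -294.7, 41.1]
tcp_rot: [-89.9, -0.1, -99.4]
ft_force: [-0.4, -0.5, 0.9]
finger_gap: 44.9
```

Request:
move_arm:
  motion: "0 0 0 0 0 0;0 0 0 0 0 0;0 0 0 0 0 0;0 0 0 0 0 0;0 0 0 0 0 0;0 0 0 0 0 0;0 0 0 0 0 0"
  fingers: 0

```text
time: 20.67
tool_pos: [571.4, -294.6, 40.5]
tcp_rot: [-89.9, -0.0, -99.4]
ft_force: [-1.7, 0.3, 5.8]
finger_gap: 12.5
```

Request:
move_arm:
  motion: "0 0 0.5 0 0 0;0 0 1.5 0 0 0;0 0 3 0 0 0;0 0 3 0 0 0;0 0 3 0 0 0"

```text
time: 21.08
tool_pos: [571.7, -294.8, 70.8]
tcp_rot: [-89.9, -0.1, -99.4]
ft_force: [-0.7, -0.0, -0.8]
finger_gap: 12.6
```

Request:
move_arm:
  motion: "0 0 3 0 0 3;0 1 6 0 0 7;0.1 3 9 0 0 14;0.2 6 11 0 0 21;0.3 9 11 0 0 28;0.4 12.5 11 0 0 35;0.5 16 11 0 0 42;0.6 19.5 11 0 0 49;0.7 23 11 0 0 56;0.8 26.5 11 0 0 63"

```text
time: 21.92
tool_pos: [578.0, -27.5, 178.3]
tcp_rot: [-90.0, 0.1, -36.1]
ft_force: [0.9, -0.4, -1.2]
finger_gap: 12.5
```

Request:
move_arm:
  motion: "0 3.5 0 0 0 7;0.1 7 0 0 0 14;0.2 10.5 0 0 0 21;0.3 13 0 0 0 28;0.3 15 0 0 0 34.6;0.3 15 0 0 0 34.6;0.3 15 0 0 0 34.6;0.3 15 0 0 0 34.6"

```text
time: 22.58
tool_pos: [581.4, 120.3, 178.5]
tcp_rot: [-90.0, 0.1, -1.9]
ft_force: [-0.7, -0.8, -2.0]
finger_gap: 12.5
```

Request:
move_arm:
  motion: "0 0 -3 0 0 0;0 0 -6 0 0 0;0 0 -8.5 0 0 0;0 0 -10.5 0 0 0;0 0 -11.5 0 0 0;0 0 -11.5 0 0 0;0 0 -11.5 0 0 0;0 0 -11.5 0 0 0"

```text
time: 23.25
tool_pos: [583.1, 120.5, 66.1]
tcp_rot: [-90.0, -0.1, -1.9]
ft_force: [0.2, 0.4, -0.7]
finger_gap: 12.6
```

Request:
move_arm:
  motion: "0 0 -0.5 0 0 0;0 0 -1 0 0 0;0 0 -1.4 0 0 0;0 0 -1.5 0 0 0;0 0 -1.5 0 0 0;0 0 -1.5 0 0 0"

```text
time: 23.75
tool_pos: [582.3, 120.6, 50.4]
tcp_rot: [-90.0, -0.1, -1.8]
ft_force: [-2.3, -2.1, 7.3]
finger_gap: 12.7
```

Request:
move_arm:
  motion: "0.2 0 0 0 0 0;0.4 0 0 0 0 0;0.6 0 0 0 0 0;0.6 0 0 0 0 0;0.6 0 0 0 0 0"

```text
time: 24.17
tool_pos: [588.3, 121.0, 50.4]
tcp_rot: [-90.0, -0.1, -1.8]
ft_force: [-3.0, 0.1, 7.3]
finger_gap: 12.5
```

Request:
move_arm:
  motion: "0.1 0 0 0 0 0;0.2 0 0 0 0 0;0.2 0 0 0 0 0;0.2 0 0 0 0 0"

```text
time: 24.5
tool_pos: [588.5, 121.1, 50.4]
tcp_rot: [-90.0, 0.2, -1.8]
ft_force: [-13.8, 0.2, 15.3]
finger_gap: 12.5
```

Request:
move_arm:
  motion: "-0.15 0 0.05 0 0 0;-0.2 0 0.05 0 0 0;-0.2 0 0.05 0 0 0"

```text
time: 24.75
tool_pos: [588.2, 121.0, 50.4]
tcp_rot: [-90.0, -0.1, -1.8]
ft_force: [-1.7, 0.2, 6.4]
finger_gap: 12.4
```

Request:
move_arm:
  motion: "0 0 0 0 0 0;0 0 0 0 0 0;0 0 0 0 0 0;0 0 0 0 0 0;0 0 0 0 0 0;0 0 3 0 0 0;0 0 6 0 0 0;0 0 9 0 0 0;0 0 12 0 0 0;0 0 12 0 0 0"
  fingers: 3.5

```text
time: 25.58
tool_pos: [591.6, 121.3, 177.7]
tcp_rot: [-89.9, -0.6, -1.8]
ft_force: [1.8, 0.1, 1.9]
finger_gap: 34.7
```

Request:
move_arm:
  motion: "-4 0 0 0 0 0;-8 0 0 0 0 0;-12 0 0 0 0 0;-14 -4 0 0 0 0;-14 -8 0 0 0 0;-14 -12 0 0 0 0;-14 -16 0 0 0 0;-14 -20 0 0 0 0;-14 -24 0 0 0 0;-14 -26 0 0 0 0"
  fingers: 0

```text
time: 26.42
tool_pos: [447.3, -143.1, 169.9]
tcp_rot: [-90.1, -0.0, -2.0]
ft_force: [0.4, 0.5, -0.2]
finger_gap: -0.1
```

Run:
```python
from h import *
s=snap('top','top4.png'); print(readout.sense()['tool_pos'])
im=s['image'][130:310,110:450]
cv2.imwrite('pics/crop6.png',cv2.convertScaleAbs(cv2.resize(im,None,fx=2.35,fy=2.35,interpolation=cv2.INTER_CUBIC),alpha=1.6))
```

```text
[ 447.38464084 -144.83911623  169.8786269 ]
```

View pics/crop6.png

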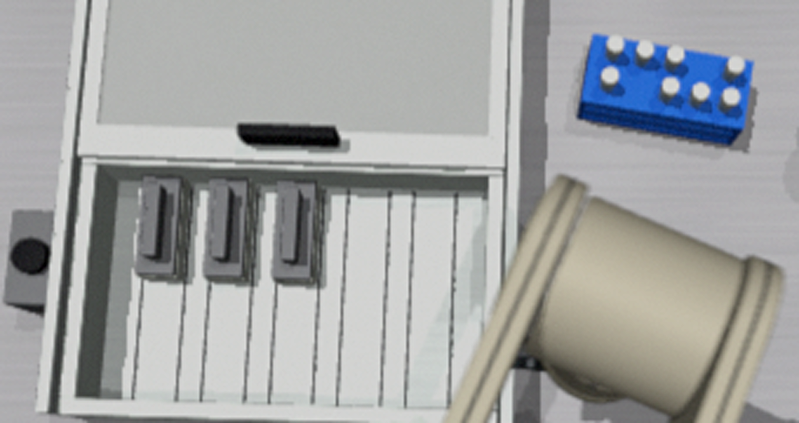

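The row stands square in lanes 1–3, with ribs at (150,217), (220,219) and (290,221). Quick numeric check, then I push the window shut.

Run:
```python
from h import *
s=snap('top'); g=s['image'][130:310,110:450]
o=np.array([527.5,122.2]);th=np.radians(-1.75);R=np.array([[np.cos(th),-np.sin(th)],[np.sin(th),np.cos(th)]])
c=cv2.convertScaleAbs(cv2.resize(g,None,fx=2.35,fy=2.35,interpolation=cv2.INTER_CUBIC),alpha=1.6)
# predicted rib-top and lid outlines drawn
def W(x,y,z): p=o+R@np.array([x,y]); u,v=proj(s,[p[0],p[1],z]); return [(u-110+.5)*2.35-.5,(v-130+.5)*2.35-.5]
c=cv2.resize(c[160:300,120:340],None,fx=3.6,fy=3.6,interpolation=cv2.INTER_CUBIC)
for y in(132,66,0):
    for hx,hy,z,col in((35,7,70,(0,0,255)),(50,20,45,(0,255,0))):
        q=np.array([W(60+a*hx,y+b*hy,z) for a,b in((1,1),(1,-1),(-1,-1),(-1,1))])-[120,160]
        cv2.polylines(c,[np.int32(q*3.6)],True,col,1)
cv2.imwrite('pics/crop7.png',c)
```

```text
(no output)
```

View pics/crop7.png

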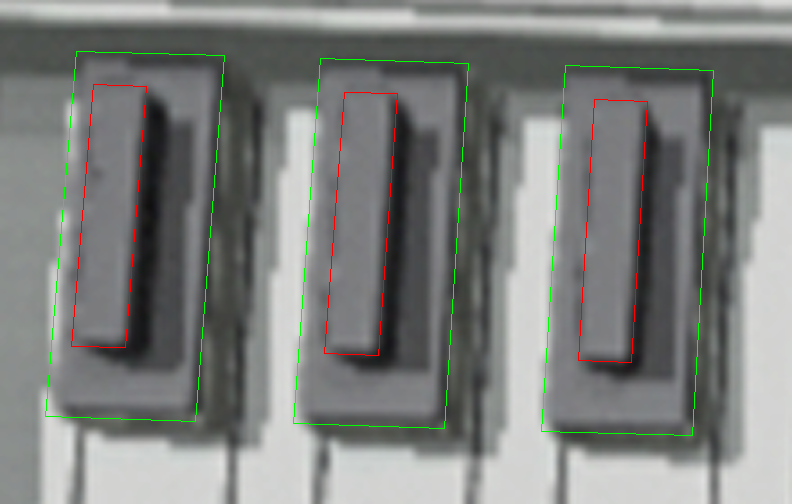

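All three overlays match to about 2 mm, so the row is right. Now round to the far side of the tab.

Request:
move_arm:
  motion: "2.5 2.6 0 0 0 0;5 5.2 0 0 0 0;7.5 7.8 0 0 0 0;10 10.4 0 0 0 0;12.5 13 0 0 0 0;15 15.6 0 0 0 0;17.5 18.2 0 0 0 0;20 20.8 0 0 0 0;22.5 23.4 0 0 0 0;25.1 26.2 0 0 0 0"

```text
time: 27.35
tool_pos: [699.2, 125.4, 169.2]
tcp_rot: [-90.0, 0.0, -1.8]
ft_force: [0.5, -0.6, 0.7]
finger_gap: 0.3
```

Request:
move_arm:
  motion: "0 0 0 0 0 0;0 0 0 0 0 0;0 0 -3 0 0 0;0 0 -5 0 0 0;0 0 -6 0 0 0;0 0 -6 0 0 0;0 0 -6 0 0 0;0 0 -6 0 0 0"

```text
time: 28.02
tool_pos: [699.5, 122.6, 111.9]
tcp_rot: [-90.0, -0.1, -1.9]
ft_force: [0.5, 0.0, -0.3]
finger_gap: 0.0
```

Request:
move_arm:
  motion: "-1 -0.2 -0.6 0 0 0;-2 -0.4 -0.6 0 0 0;-3 -0.4 -0.6 0 0 0;-5 -0.3 -0.6 0 0 0;-7 -0.2 -0.6 0 0 0;-9 -0.2 -0.6 0 0 0;-11 -0.1 -0.6 0 0 0;-13 -0.1 -0.6 0 0 0;-15 0 -0.6 0 0 0;-17 0 -0.6 0 0 0"

```text
time: 28.85
tool_pos: [530.2, 123.1, 106.7]
tcp_rot: [-89.9, -0.4, -1.9]
ft_force: [3.1, 2.2, 0.8]
finger_gap: 0.4
```

Request:
move_arm:
  motion: "-2 0 0 0 0 0;-4 0.1 0 0 0 0;-5.5 0.2 0 0 0 0;-6.5 0.2 0 0 0 0;-7.2 0.2 0 0 0 0;-7.6 0.2 0 0 0 0;-7.6 0.2 0 0 0 0;-7.6 0.2 0 0 0 0"

```text
time: 29.52
tool_pos: [453.2, 124.7, 104.4]
tcp_rot: [-90.0, -0.1, -1.8]
ft_force: [-0.3, 0.6, 0.0]
finger_gap: 0.4
```

Request:
move_arm:
  motion: "-0.4 0 0 0 0 0;-0.8 0 0 0 0 0;-1.1 0 0 0 0 0;-1.2 0 0 0 0 0;-1.2 0 0 0 0 0"

```text
time: 29.93
tool_pos: [440.4, 124.8, 103.6]
tcp_rot: [-90.0, 0.0, -1.8]
ft_force: [0.5, 1.4, 0.4]
finger_gap: 0.1
```

Request:
move_arm:
  motion: "-0.2 0 0 0 0 0;-0.4 0 0 0 0 0;-0.5 0 0 0 0 0;-0.5 0 0 0 0 0"

```text
time: 30.27
tool_pos: [440.3, 124.7, 104.4]
tcp_rot: [-90.0, -0.6, -1.9]
ft_force: [26.6, 0.7, -18.3]
finger_gap: -0.2
```

Hard stop reached (26 N). Back off, lift and clear the view.

Request:
move_arm:
  motion: "0.8 0 0 0 0 0;1.5 0 0 0 0 0;1.5 0 3 0 0 0;1.5 0 7 0 0 0;1 3 11 0 0 0;0 7 13 0 0 0;-1 11 13 0 0 0;-2 15 13 0 0 0;-4 19 13 0 0 0;-6 22 13 0 0 0"

```text
time: 31.1
tool_pos: [378.6, 340.7, 233.6]
tcp_rot: [-90.0, 0.0, -1.9]
ft_force: [1.3, 0.7, 0.8]
finger_gap: -0.2
```

Request:
move_arm:
  motion: "0 3 0 0 0 0;0 6 0 0 0 0;0 7 0 0 0 0;0 7 0 0 0 0;0 7 0 0 0 0"

```text
time: 31.52
tool_pos: [379.0, 408.5, 232.9]
tcp_rot: [-90.1, 0.1, -1.8]
ft_force: [-0.8, -0.5, -0.0]
finger_gap: 0.3
```

Run:
```python
from h import *
s=snap('top','top5.png'); print(readout.sense()['tool_pos'])
im=s['image'][80:320,110:450]
cv2.imwrite('pics/crop8.png',cv2.convertScaleAbs(cv2.resize(im,None,fx=2.35,fy=2.35,interpolation=cv2.INTER_CUBIC),alpha=1.6))
```

```text
[379.34533458 407.90508652 233.11015974]
```

View pics/crop8.png

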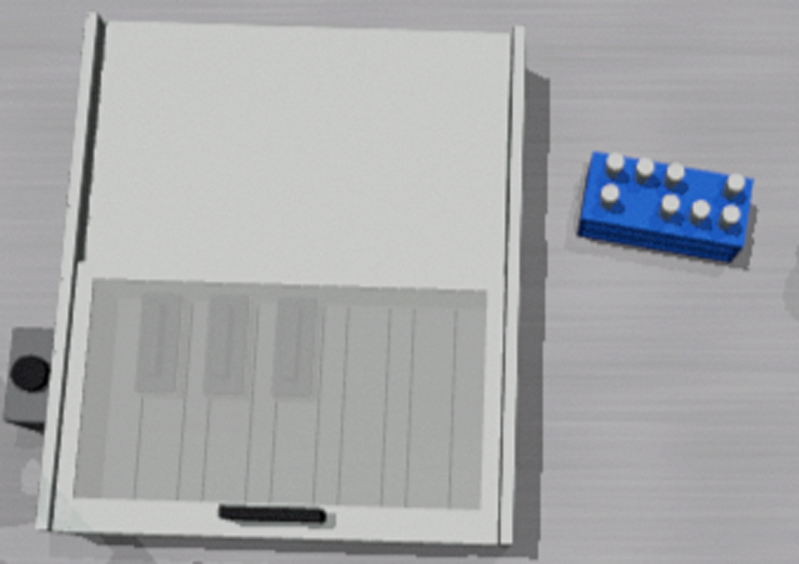

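The window is flush with the chamber's near edge, with the tab at (272,514). The row is unchanged at (160,345), (228,347) and (297,348), and the rack is in place. Handing in.

Run:
```python
from h import *
a=cv2.imread('pics/top0.png').astype(int);b=cv2.imread('pics/top5.png').astype(int);d=abs(a-b).max(2)
print('bystander region change',(d[130:265,455:560]>25).sum(),(d[140:195,350:440]>25).sum(),'ft',readout.sense()['ft_force'])
r.hand_in()
```

```text
bystander region change 0 0 ft [ 0.54615862  0.12030848 -0.39119113]
the job is handed in; nothing more can be done
```

The job is done and handed in; no verdict was reported. I pushed the window open and found three cassettes, two askew inside and one on the bench. They are now in lanes 1 to 3 from the dial end, each pushed until it met the far wall. I then pushed the window shut to its hard stop.

**Row:** With the window open, predicted outlines drawn over the picture matched all three cassettes to about 2 mm. With the window shut, the picture showed the same even row.

**Window:** The pane is flush with the chamber's near edge. It looked about 10–15 mm ajar at the start.

**Bystanders and robot:** The areas around the bottle, beaker and tube rack showed no image change from start to end. The arm stands clear of everything, with about zero force on the tool.

No check failed. One check looked wrong at first: a large image change around one cassette turned out to be only the arm's shadow. The wall contacts came within 2 mm of where I had estimated.

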